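Set the straightedge in the marking jig and adjust its clamp screw

TASK

Lay the blue-handled straightedge flat on the marking jig, flush along the edge of the brass plate and with its end under the clamp, roughly centred along the plate, and let go of it. Then turn the red thumbscrew clockwise until it seats, back it off a quarter turn so that the straightedge can just slide, and finish while still gripping the thumbscrew there. Leave the straightedge flush, and leave the other things on the bench alone.

Things in the scene. Friction and masses are not known exactly. Their poses are not given: they have to be found in the camera images.
- jig: Marking-out jig, fixed; yaw varies. Dark steel base plate, top 8 mm above the bench, x -95 to 70, y -145 to 145 mm in its frame. On it a brass plate 60 (x) x 130 (y) x 8 mm; its working edge is the plane x = 0, y -65 to 65 mm, facing -x, the robot. Origin: at bench level under the middle of that edge; z up.
- clamp_arm (a point): Middle of the front end of the clamp arm's underside: x = -28, y = 95 mm in the jig's frame, 20 mm above the bench. The green arm is 26 mm wide (along y) and 14 mm thick (top at 34 mm); it reaches forward from a post at x 14 to 48 mm. The straightedge does not fit down past it: slide it in under the arm from the -x side.
- laid (a point): Where the straightedge's handle centre is when laid: x = -15, y = 0 in the jig's frame, 42 mm above the bench, the straightedge's length along the jig's y, its long side touching the brass edge and one end under the clamp arm. Along y, 20 mm either way will do. Axes as the jig's.
- straightedge_grip (a point): Centre of the straightedge's handle at grip height, 34 mm above its underside. x along the blade, y across, z up. A loose steel blade 240 x 30 x 8 mm, 0.3 to 0.5 kg, alike either way round; upright blue handle along its middle, 44 mm long, 14 mm wide, up to 46 mm above the underside. Starts flat on the bench right of the jig (-y), roughly along the world's x.
- straightedge: The straightedge: origin at the centre of its underside, axes as for its handle.
- screw_grip (a point): On the thumbscrew's vertical axis at grip height: x = -15, y = 95 mm in the jig's frame, 60 mm above the bench. Its red wing is an upright slab 36 mm wide, 12 mm thick, from 40 to 72 mm above the bench, on a 20 mm round collar. The point turns with it: y along the wing's width, x through its thickness (grip across the thickness).
- clamp_screw (a joint): Thumbscrew angle back from its seat, rad: 0 = seated on a hard stop, grows anticlockwise seen from above, to 3.6; a quarter turn is 1.57. Starts at 2.0 to 2.8. At 0 the wing's width is along the jig's y. Drag about 0.06 N m; it stays where left. The head keeps its height; the 16 mm foot under the arm clears the laid blade by 0.3 mm when seated, plus 1.2 mm per rad.
- cream_jar: White plastic screw-lid jar, 54 mm across, 55 mm high; origin at the centre of its underside. Bystander.
- black_tin: Round black tin, 64 mm across, 50 mm high; origin at the centre of its underside. Bystander.
- bench_block: Square steel bench block, 60 x 60 x 20 mm; origin at the centre of its underside. Bystander.
- ring_stand: Turned light-wood ring cone on a 60 mm round foot, 90 mm high; origin at the centre of its underside. Bystander.
- hammer: Small hammer lying flat, about 0.25 m long; origin on its underside, x axis along it towards the head. Bystander.
- graver: Graver with a light-wood handle 50 mm long and a thin steel shank, lying flat, 140 mm overall; origin under the handle's middle. Bystander.
- offcut_tray: Open wooden tray 120 x 90 x 30 mm; origin at the centre of its underside. Bystander.
Mind the look-alikes: they are no part of the job. Leave any pink look-alike of the straightedge alone.

How it is judged:
By the outcome, as a careful person would: the job done as asked, in the order asked, and still so for the second after the job is handed in, while the arm keeps its last pose, push and grip.
It also fails if it takes over 66 s, if anything falls off the work surface, if the arm or the gripper's body presses on something with over 40 N, if the wrist force passes 120 N, or if a joint passes its speed limit or range.

ROBOT

A 6-joint arm with a two-finger parallel gripper is mounted at the origin on the work surface. World frame = base frame: x ahead of the robot, y to its left, z up, the work surface at z = 0. Lengths are in m, angles in rad, forces in N, time in s.
With the tool pointing down it reaches from about 0.375 to 0.925 m from the base axis. Payload 5.7 kg.
Tool frame: the origin (TCP) lies at the very end of the fingers, on their centre line; the grasp point (between the pads) lies 19 mm behind it; z points along the fingers, y is the line along which they close (so a half turn about z gives the same grasp; the last joint's range is limited). The gripper opens to 88 mm and grips with 3 to 60 N. Pads are 20 mm wide; open, the fingers measure 115 mm over their backs; the gripper's body (75 mm by 178 mm) begins 61 mm behind the grasp point.
Start: joints at [-1.454, 0.359, 1.51, -0, 1.272, -0.115], TCP at [0.138, -0.584, 0.223] pointing down, gripper open.
Joint ranges: [-2.97, 2.97], [-1.01, 2.36], [0.21, 2.38], [-0.96, 4.11], [0.2, 2.71], [-2.98, 2.98]. Speed limits (rad/s): [2.39, 2.39, 3.14, 3.14, 3.14, 3.14].

INTERFACE

Orientations are given as a rotation vector (axis times angle).
In Python, from cell import manip gives the robot as it stands.
- The arm moves only by the tool step_arm, never from a script. Its argument "series" is a list of rows, each a list of 7 numbers: the shift along the tool's x, y, z in m, then the turn, a rotation vector about the tool's x, y, z in rad, then the closure, from 0 (fully open) to 1 (shut). A call has 1 to 12 rows; each row shifts and turns the commanded pose from where the row before left it, along the tool's axes as they then stand; what a row does not reach is not made up. A row lasts 1/10 s, in which the tool goes at most 50 mm and 8.59 degrees, less where a joint would pass 70% of its speed; a pose out of reach is approached as far as the arm can. A call is refused whole if a number of a shift passes 0.05 or a number of a turn 0.15, either way. A call with a gripper value outside its range is refused whole. The fingers move at their own pace and stop on an object; "newtons" is the grip in N (left out, the last holds). Time passes only in rows, so rows that do not move let the fingers close. It gives the time, the measured TCP pose, the force, the opening and the grip force at its end, in the units of the state.
- manip.observe(): the state, without advancing time (a new reading comes with each control period).
- manip.get_image(name): name is "scene" or "top" or "wrist"; returns the picture (420x560x3 uint8, red, green, blue); there is no depth.
- manip.camera_params(name): a dict with "fx", "fy", "cx", "cy" (pixels), "R" (3x3) and "t" (3): a world point X has camera coordinates R X + t. Camera axes: x right, y down, z forward; pixel columns grow to the right and rows downward; lengths in m; the calibration is good to about 2 mm. A picture is of the moment at which its call begins: read the wrist's pose just before it. camera_params takes no time and is no camera call; for the wrist camera it gives the pose at the moment of the call.
- manip.close_job(): hands the job in; it is judged then, once.
The state is a dict: "time_s": time; "joints": joint angles; "joint_velocities": joint speeds; "effort": joint torques, N m; "tool_pos": TCP position; "ee_rot": TCP orientation; "force": force on the tool from outside, world axes, zero at the start; "ft_torque": the same for the moment, N m; "width": finger opening in m; "gripper_force": force on a finger pad.
Only numpy, scipy, OpenCV 4.12 (cv2) and the standard library are available. Lean on these libraries where they do the work, as an engineer would, in place of code of your own. Each camera call takes 0.05 s, during which the arm holds its last target. There are 200 camera calls.

## Working session

There is one attempt and no reset: what is moved stays moved. The work goes in short steps, Python scripts to look and compute and a tool call to move; the robot and the scene stay as the last step left them, time stands still between calls to the robot, and variables do not carry over. Pictures are saved under pics/ and viewed, at most 10 in all, crops included, and the job is handed in when it is done.

Besides the shell and the picture viewer there is one more tool, called as name([rows], argument=value, ...), one row to a line, values as JSON. step_arm: Moves the arm, as the interface text tells. Its arguments: {"type":"object","properties":{"series":{"type":"array","items":{"type":"array","items":{"type":"number"}}},"newtons":{"type":"number"}},"required":["series"]}

```bash
mkdir -p pics; ls; python3 - <<'E'
from cell import manip
import cv2
print(manip.observe())
for n in("top","scene"):
    p=manip.camera_params(n);im=manip.get_image(n)
    cv2.imwrite(f"pics/{n}0.png",im[:,:,::-1]);print(n,p)
E
```

```text
pics
{'time_s': 0.0, 'joints': array([-1.45409985e+00,  3.59489915e-01,  1.51141957e+00, -1.31571406e-05,
        1.27250651e+00, -1.15114928e-01]), 'joint_velocities': array([-5.38860130e-04,  1.76526732e-03, -8.16073810e-05,  9.24482069e-04,
       -1.19430970e-03,  3.93775983e-04]), 'effort': array([-1.93850894e-03, -5.15372837e+01, -2.70724136e+01,  6.73159864e-02,
        3.52692429e-02, -1.40721118e-04]), 'tool_pos': array([ 0.13774285, -0.58326694,  0.22182348]), 'ee_rot': array([-3.11870218e+00, -3.63108942e-01,  2.20010668e-05]), 'force': array([-0.06502861,  0.24507509,  0.62138706]), 'ft_torque': array([-0.00724019, -0.03011861, -0.03352622]), 'gripper_force': 0.0, 'width': 0.08803588237708201}
top {'fx': 506.29760328751, 'fy': 506.29760328751, 'cx': 282.66844807279654, 'cy': 219.11638286310853, 'R': array([[ 0.0167401 , -0.99977069, -0.01335404],
       [-0.99069635, -0.01478114, -0.13528588],
       [ 0.13505747,  0.01549449, -0.99071661]]), 't': array([-0.01605496,  0.50650106,  1.46936786])}
scene {'fx': 472.65408066629743, 'fy': 472.65408066629743, 'cx': 279.4210966472775, 'cy': 205.15724777386296, 'R': array([[-0.83371881,  0.55194628,  0.0163782 ],
       [ 0.3173737 ,  0.50324544, -0.80375243],
       [-0.45187042, -0.66490551, -0.59473842]]), 't': array([ 0.42400787, -0.08155294,  1.53542524])}
```

View pics/top0.png

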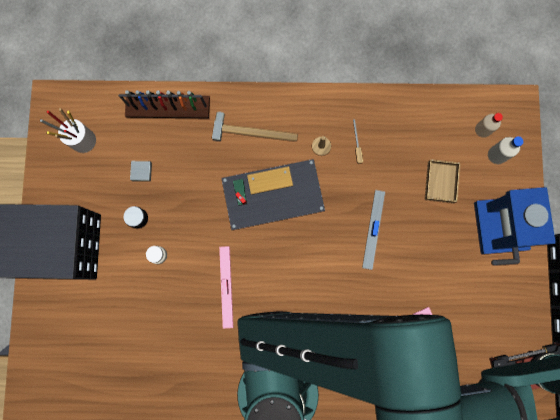

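View pics/scene0.png

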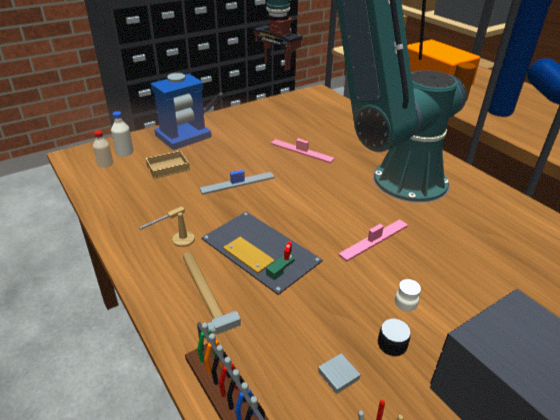

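The top view shows the straightedge with its blue handle at about (376,229), the brass plate at (270,180), the green clamp and red screw at (240,195), and pink look-alikes at (226,288) and near (425,312). The scene view agrees. Next I'll measure by colour masks.

```bash
cat > h.py <<'E'
import numpy as np, cv2
from cell import manip
from scipy.spatial.transform import Rotation as Ro
def ray(p,uv,z):
    uv=np.atleast_2d(uv).astype(float)
    d=np.c_[(uv[:,0]-p['cx'])/p['fx'],(uv[:,1]-p['cy'])/p['fy'],np.ones(len(uv))]@p['R']
    c=-p['R'].T@p['t']
    return c+d*((z-c[2])/d[:,2])[:,None]
def mask(im,lo,hi,roi=None):
    m=cv2.inRange(cv2.cvtColor(im,cv2.COLOR_RGB2HSV),np.array(lo),np.array(hi))
    if roi is not None:
        k=np.zeros_like(m);x0,y0,x1,y1=roi;k[y0:y1,x0:x1]=255;m&=k
    return m
def big(m):
    c=max(cv2.findContours(m,cv2.RETR_EXTERNAL,cv2.CHAIN_APPROX_NONE)[0],key=cv2.contourArea)
    return c[:,0,:]
def rect(p,c,z):
    "min-area rect on plane z (mm): centre, long, short, yaw of long side (deg, -90..90)"
    w=ray(p,c,z)[:,:2]*1000
    b=cv2.boxPoints(cv2.minAreaRect(w.astype(np.float32)))
    e=[b[1]-b[0],b[2]-b[1]]; e.sort(key=np.linalg.norm)
    a=np.degrees(np.arctan2(e[1][1],e[1][0])); a=(a+90)%180-90
    return b.mean(0).round(1),*[float(np.linalg.norm(q).round(1)) for q in e[::-1]],float(round(a,2))
def tcp():
    s=manip.observe(); R=Ro.from_rotvec(s['ee_rot']).as_matrix()
    print('t',round(s['time_s'],2),'tcp',(s['tool_pos']*1000).round(1),'x-yaw',np.degrees(np.arctan2(R[1,0],R[0,0])).round(2),'zax',R[:,2].round(4),'F',s['force'].round(1),'w',round(s['width']*1000,1),'j6',s['joints'][5].round(2))
    return s,R
E
python3 - <<'E'
from h import *
p=manip.camera_params('top');im=manip.get_image('top')
for n,lo,hi,roi,z in [('brass',(15,120,120),(28,255,255),(235,155,305,200),.016),('blue',(105,120,80),(125,255,255),(360,210,390,245),.046),('red',(0,150,80),(8,255,255),(225,180,255,210),.072),('green',(50,80,20),(90,255,255),(225,170,255,215),.034),('blade',(0,0,100),(179,70,255),(350,180,395,280),.008),('base',(0,0,20),(179,110,100),(215,150,335,235),.008)]:
    m=mask(im,lo,hi,roi)
    if n=='base': m=cv2.morphologyEx(m,cv2.MORPH_CLOSE,np.ones((25,25)))
    print(n,m.sum()//255,rect(p,big(m),z))
for uv in[(241,183),(241,203)]: print(im[uv[1],uv[0]])
c=im[150:250,205:395];c=cv2.resize(c,None,fx=4,fy=4,interpolation=2)
cv2.imwrite('pics/c1.png',c[:,:,::-1])
tcp()
E
```

```text
brass 802 (array([628.8,  34.1], dtype=float32), 128.6999969482422, 59.900001525878906, -77.29000091552734)
blue 69 (array([ 483.3, -280.5], dtype=float32), 43.0, 13.399999618530273, -9.760000228881836)
red 40 (array([556. , 109.3], dtype=float32), 14.600000381469727, 10.300000190734863, 45.84000015258789)
green 150 (array([595.7, 122.5], dtype=float32), 60.900001525878906, 29.799999237060547, 15.470000267028809)
blade 720 (array([ 484.5, -280.9], dtype=float32), 241.5, 30.600000381469727, -9.6899995803833)
base 5006 (array([587.1,  24.3], dtype=float32), 288.79998779296875, 165.0, -77.36000061035156)
[53 96 76]
[49 81 64]
t 0.15 tcp [ 137.8 -583.5  222. ] x-yaw 13.28 zax [-2.0e-04  1.3e-03 -1.0e+00] F [0.1 0.7 0. ] w 87.9 j6 -0.12
```

View pics/c1.png

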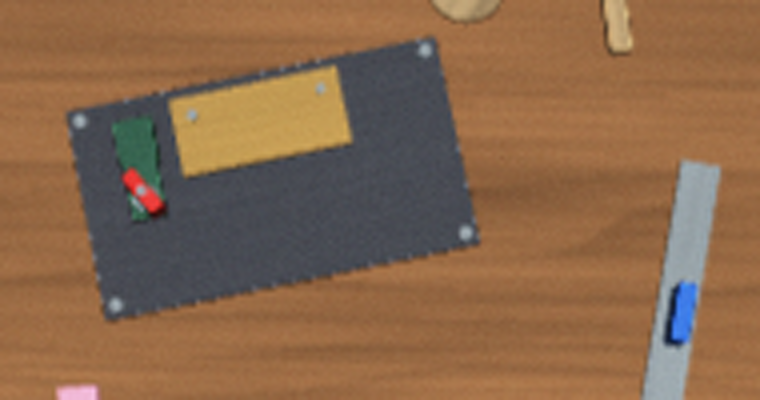

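Jig pose is consistent across the brass and the base: origin ≈ (599.4, 27.3) mm, yaw ≈ 12.7°. The straightedge is at (484, -281), yaw -9.7°, and all sizes match. Moving above the handle.

step_arm([
  [0, 0, 0.01, 0, 0, 0.1, 0],
  [0, 0, 0.02, 0, 0, 0.1, 0],
  [0, 0, 0.02, 0, 0, 0.1, 0],
  [0, 0, 0.02, 0, 0, 0.1, 0],
  [0.024, -0.03, 0, 0, 0, 0, 0],
  [0.024, -0.03, 0, 0, 0, 0, 0],
  [0.024, -0.03, 0, 0, 0, 0, 0],
  [0.024, -0.03, 0, 0, 0, 0, 0],
  [0.024, -0.03, 0, 0, 0, 0, 0],
  [0.024, -0.03, 0, 0, 0, 0, 0],
  [0.024, -0.03, 0, 0, 0, 0, 0],
  [0.024, -0.03, 0, 0, 0, 0, 0],
])

```text
time_s: 1.35
tool_pos: [0.3682, -0.3782, 0.1525]
ee_rot: [-3.13, 0.264, 0.0]
force: [0.1, -0.6, -0.1]
width: 0.0878
gripper_force: 0.0
```

```bash
cat >> h.py <<'E'
def goto(x,y,z,yaw):
    "print tool-frame shift (mm) and turn (rad) to TCP target in mm, deg"
    s,R=tcp(); d=R.T@(np.array([x,y,z])-s['tool_pos']*1000)
    T=Ro.from_euler('z',yaw,degrees=True).as_matrix()@np.diag([1,-1,-1])
    print('shift',d.round(1),'turn',Ro.from_matrix(R.T@T).as_rotvec().round(4))
E
python3 -c "
from h import *
goto(484,-280.7,120,-9.7)"
```

```text
t 1.35 tcp [ 368.2 -378.2  152.5] x-yaw -9.64 zax [-2.e-04  3.e-04 -1.e+00] F [ 0.1 -0.6 -0.1] w 87.8 j6 0.81
shift [  97.8 -115.5   32.5] turn [-0.0002  0.0002  0.001 ]
```

step_arm([
  [0.0245, -0.029, 0, 0, 0, 0, 0],
  [0.0245, -0.029, 0, 0, 0, 0, 0],
  [0.0245, -0.029, 0.01, 0, 0, 0, 0],
  [0.0245, -0.029, 0.02, 0, 0, 0, 0],
  [0, 0, 0, 0, 0, 0, 0],
])

```text
time_s: 1.85
tool_pos: [0.4848, -0.2778, 0.1205]
ee_rot: [-3.128, 0.258, 0.003]
force: [-1.8, 0.0, -0.1]
width: 0.0874
gripper_force: 0.0
```

```bash
python3 - <<'E'
from h import *
p=manip.camera_params('wrist');im=manip.get_image('wrist')
m=mask(im,(105,120,60),(125,255,255)); cv2.imwrite('pics/w1.png',im[:,:,::-1])
print(m.sum()//255,rect(p,big(m),.046)); 
goto(484,-280.7,15,-9.7)
E
```

```text
390 (array([ 487.3, -280.7], dtype=float32), 48.29999923706055, 13.100000381469727, -9.65999984741211)
t 1.9 tcp [ 483.7 -279.3  121.3] x-yaw -9.43 zax [-0.0022  0.002  -1.    ] F [-0.4  0.3 -0.3] w 87.9 j6 1.09
shift [  0.8   1.5 106.3] turn [-0.0016  0.0025  0.0047]
```

View pics/w1.png

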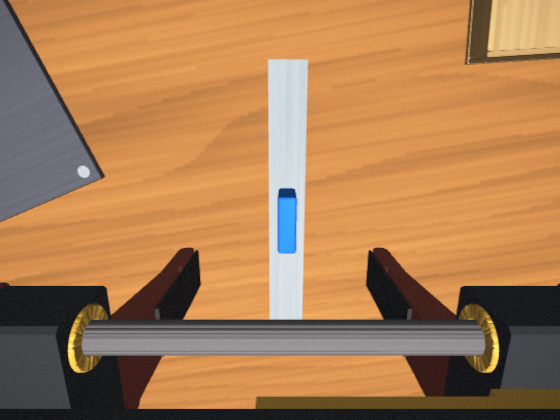

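The wrist view has the blue handle at (287,222), aligned with and midway between the fingers. The mask's extra length is the handle's far end face. Descending and gripping.

step_arm([
  [0, 0.001, 0.025, 0, 0, 0.004, 0],
  [0, 0, 0.025, 0, 0, 0, 0],
  [0, 0, 0.025, 0, 0, 0, 0],
  [0, 0, 0.02, 0, 0, 0, 0],
  [0, 0, 0.01, 0, 0, 0, 0],
  [0, 0, 0, 0, 0, 0, 0],
  [0, 0, 0, 0, 0, 0, 1],
  [0, 0, 0, 0, 0, 0, 1],
  [0, 0, 0, 0, 0, 0, 1],
  [0, 0, 0, 0, 0, 0, 1],
  [0, 0, 0, 0, 0, 0, 1],
  [0, 0, 0, 0, 0, 0, 1],
], newtons=30)

```text
time_s: 3.1
tool_pos: [0.4833, -0.2825, 0.0179]
ee_rot: [3.13, -0.27, 0.0]
force: [0.4, 0.4, 0.5]
width: 0.0433
gripper_force: 0.0
```

step_arm([
  [0, 0, 0.002, 0, 0, 0, 1],
  [0, 0, 0, 0, 0, 0, 1],
  [0, 0, 0, 0, 0, 0, 1],
  [0, 0, 0, 0, 0, 0, 1],
  [0, 0, 0, 0, 0, 0, 1],
  [0, 0, 0, 0, 0, 0, 1],
  [0, 0, 0, 0, 0, 0, 1],
])

```text
time_s: 3.8
tool_pos: [0.483, -0.2822, 0.0155]
ee_rot: [-3.129, 0.27, 0.001]
force: [0.5, 2.2, -0.4]
width: 0.014
gripper_force: 30.0
```

```bash
python3 -c "
from h import *
goto(484,-280.7,150,-9.7)"
```

```text
t 3.8 tcp [ 483.  -282.2   15.5] x-yaw -9.86 zax [-4.e-04  5.e-04 -1.e+00] F [ 0.5  2.2 -0.4] w 14.0 j6 1.09
shift [   0.7   -1.7 -134.5] turn [-0.0004  0.0005 -0.0029]
```

step_arm([
  [0, 0, -0.01, 0, 0, 0, 1],
  [0, 0, -0.025, 0, 0, 0, 1],
  [0, 0, -0.025, 0, 0, 0, 1],
  [0, 0, -0.025, 0, 0, 0, 1],
  [0, 0, -0.025, 0, 0, -0.1, 1],
  [0, 0, -0.025, 0, 0, -0.13, 1],
  [0, 0, 0, 0, 0, -0.13, 1],
  [0, 0, 0, 0, 0, -0.13, 1],
  [0, 0, 0, 0, 0, -0.13, 1],
  [0, 0, 0, 0, 0, -0.13, 1],
  [0, 0, 0, 0, 0, -0.13, 1],
  [0, 0, 0, 0, 0, -0.13, 1],
])

```text
time_s: 5.0
tool_pos: [0.4827, -0.2826, 0.151]
ee_rot: [2.867, 1.285, -0.001]
force: [0.1, 1.5, -3.5]
width: 0.014
gripper_force: 30.0
```

step_arm([
  [0, 0, 0, 0, 0, -0.13, 1],
  [0, 0, 0, 0, 0, -0.13, 1],
  [0, 0, 0, 0, 0, -0.13, 1],
  [0, 0, 0, 0, 0, -0.13, 1],
  [0, 0, 0, 0, 0, -0.13, 1],
  [0, 0, 0, 0, 0, -0.13, 1],
  [0, 0, 0, 0, 0, -0.13, 1],
  [0, 0, 0, 0, 0, 0, 1],
])

```text
time_s: 5.8
tool_pos: [0.4828, -0.2826, 0.1509]
ee_rot: [-2.015, -2.41, 0.001]
force: [-0.2, -0.0, -4.2]
width: 0.014
gripper_force: 30.0
```

```bash
python3 -c "
from h import *
goto(540.9,14.1,120,102.7)"
```

```text
t 5.8 tcp [ 482.8 -282.6  150.9] x-yaw 100.21 zax [-4.e-04 -3.e-04 -1.e+00] F [-0.2 -0.  -4.2] w 14.0 j6 -0.83
shift [281.7 109.8  30.8] turn [-0.0004  0.0002 -0.0435]
```

step_arm([
  [0.02, 0.007, 0, 0, 0, 0, 1],
  [0.032, 0.0125, 0, 0, 0, 0, 1],
  [0.032, 0.0125, 0, 0, 0, 0, 1],
  [0.032, 0.0125, 0, 0, 0, 0, 1],
  [0.032, 0.0125, 0, 0, 0, 0, 1],
  [0.032, 0.0125, 0, 0, 0, 0, 1],
  [0.032, 0.0125, 0, 0, 0, 0, 1],
  [0.032, 0.0125, 0, 0, 0, 0, 1],
  [0.025, 0.01, 0, 0, 0, 0, 1],
  [0.013, 0.005, 0, 0, 0, -0.0435, 1],
  [0, 0, 0, 0, 0, 0, 1],
])

```text
time_s: 6.9
tool_pos: [0.5414, 0.0156, 0.1508]
ee_rot: [1.96, 2.455, 0.0]
force: [0.1, -0.6, -4.3]
width: 0.0139
gripper_force: 30.0
```

```bash
python3 - <<'E'
from h import *
p=manip.camera_params('wrist');im=manip.get_image('wrist')
cv2.imwrite('pics/w2.png',im[:,:,::-1])
goto(540.9,14.1,24,102.7)
m=mask(im,(15,120,100),(28,255,255));print(rect(p,big(m),.016))
E
```

```text
t 6.95 tcp [541.3  14.4 150.8] x-yaw 102.69 zax [-1.e-04 -6.e-04 -1.e+00] F [-0.4 -0.6 -4.4] w 13.9 j6 -0.32
shift [ -0.2  -0.4 126.8] turn [-0.0002  0.0006 -0.0002]
(array([397.7,   9.9], dtype=float32), 318.20001220703125, 235.0, -85.83000183105469)
```

View pics/w2.png

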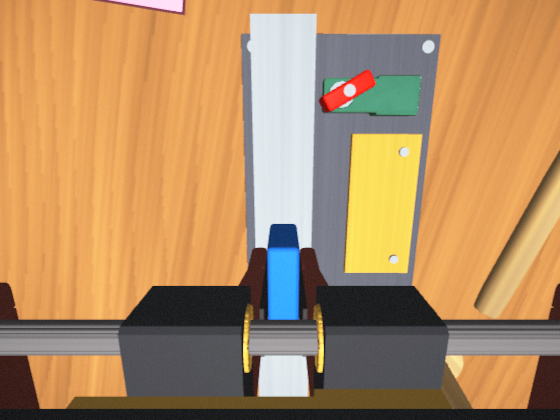

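The held blade runs parallel to the jig, left of the clamp: the green arm is at (370,95), the red wing at (348,90), and the brass plate spans (345-420, 133-272). I'll refine the jig pose from this view.

```bash
python3 - <<'E'
from h import *
p=manip.camera_params('wrist');im=manip.get_image('wrist')
m=mask(im,(15,120,100),(32,255,255),(335,125,430,285));r=rect(p,big(m),.016);print(r)
a=np.radians(r[3]+90);print('org',r[0]-30*np.array([np.cos(a),np.sin(a)]))
m=mask(im,(0,150,60),(10,255,255),(310,60,385,120));print('red',rect(p,big(m),.072))
E
```

```text
(array([627.9,  35.2], dtype=float32), 129.89999389648438, 61.099998474121094, -77.31999969482422)
org [598.63168769  28.61483065]
red (array([562.3, 116.8], dtype=float32), 38.900001525878906, 11.699999809265137, 42.369998931884766)
```

step_arm([
  [0, 0, 0.025, 0, 0, 0, 1],
  [0, 0, 0.03, 0, 0, 0, 1],
  [0, 0, 0.03, 0, 0, 0, 1],
  [0, 0, 0.02, 0, 0, 0, 1],
  [0, 0, 0.012, 0, 0, 0, 1],
  [0, 0, 0.006, 0, 0, 0, 1],
  [0, 0, 0.003, 0, 0, 0, 1],
  [0, 0, 0, 0, 0, 0, 1],
])

```text
time_s: 7.8
tool_pos: [0.5418, 0.0141, 0.0251]
ee_rot: [1.964, 2.451, 0.001]
force: [0.2, -0.4, -3.6]
width: 0.0135
gripper_force: 30.0
```

```bash
python3 -c "
from h import *
goto(599-15*.9755,28-15*.2198,23.5,102.68)"
```

```text
t 7.8 tcp [541.8  14.1  25.1] x-yaw 102.61 zax [ 8.e-04 -1.e-04 -1.e+00] F [ 0.2 -0.4 -3.6] w 13.5 j6 -0.32
shift [ 1.1 43.8  1.6] turn [ 0.0008  0.0002 -0.0013]
```

step_arm([
  [0, 0, 0.0008, 0, 0, -0.001, 1],
  [0, 0, 0.0004, 0, 0, 0, 1],
  [0, 0.008, 0, 0, 0, 0, 1],
  [0, 0.01, 0, 0, 0, 0, 1],
  [0, 0.01, 0, 0, 0, 0, 1],
  [0, 0.008, 0, 0, 0, 0, 1],
  [0, 0.003, 0, 0, 0, 0, 1],
  [0, 0, 0, 0, 0, 0, 1],
])

```text
time_s: 8.6
tool_pos: [0.5804, 0.0231, 0.0235]
ee_rot: [1.961, 2.453, 0.001]
force: [0.5, 0.1, -3.0]
width: 0.014
gripper_force: 30.0
```

```bash
python3 -c "
from h import *
goto(599-15*.9755,28-15*.2198,23.5,102.68)"
```

```text
t 8.6 tcp [580.4  23.1  23.5] x-yaw 102.71 zax [ 0.0011 -0.     -1.    ] F [ 0.5  0.1 -3. ] w 14.0 j6 -0.3
shift [0.7 4.2 0. ] turn [0.001  0.0002 0.0006]
```

step_arm([
  [0, 0.0015, 0.0003, 0, 0, 0, 1],
  [0, 0.001, 0, 0, 0, 0, 1],
  [0, 0.001, 0, 0, 0, 0, 1],
  [0, 0, 0, 0, 0, 0, 1],
])

```text
time_s: 9.0
tool_pos: [0.5804, 0.0232, 0.0236]
ee_rot: [-1.96, -2.452, 0.005]
force: [-5.9, -2.3, 6.8]
width: 0.0134
gripper_force: 30.0
```

step_arm([
  [0, 0.001, 0, 0, 0, 0, 1],
  [0, 0, 0, 0, 0, 0, 1],
])

```text
time_s: 9.2
tool_pos: [0.5804, 0.0232, 0.0236]
ee_rot: [-1.959, -2.451, 0.007]
force: [-7.8, -3.7, 9.1]
width: 0.0136
gripper_force: 30.0
```

step_arm([
  [0, 0.001, 0, 0, 0, 0, 1],
  [0, 0, 0, 0, 0, 0, 1],
])

```text
time_s: 9.4
tool_pos: [0.581, 0.0234, 0.0236]
ee_rot: [-1.959, -2.451, 0.007]
force: [-6.9, -2.9, 9.5]
width: 0.014
gripper_force: 30.0
```

```bash
python3 - <<'E'
from h import *
goto(599-15*.9755,28-15*.2198,23.5,102.68)
im=manip.get_image('wrist');cv2.imwrite('pics/w3.png',cv2.resize(im[0:340,200:460],None,fx=2.3,fy=2.3,interpolation=2)[:600*2][:, :, ::-1][:600])
im=manip.get_image('wrist');c=cv2.resize(im[20:320,160:460],(600,600),interpolation=2);cv2.imwrite('pics/w3.png',c[:,:,::-1])
E
```

```text
t 9.4 tcp [581.   23.4  23.6] x-yaw 102.72 zax [-6.2e-03 -9.0e-04 -1.0e+00] F [-6.9 -2.9  9.5] w 14.0 j6 -0.3
shift [0.5 3.6 0.1] turn [-0.0062 -0.0004  0.0007]
```

View pics/w3.png

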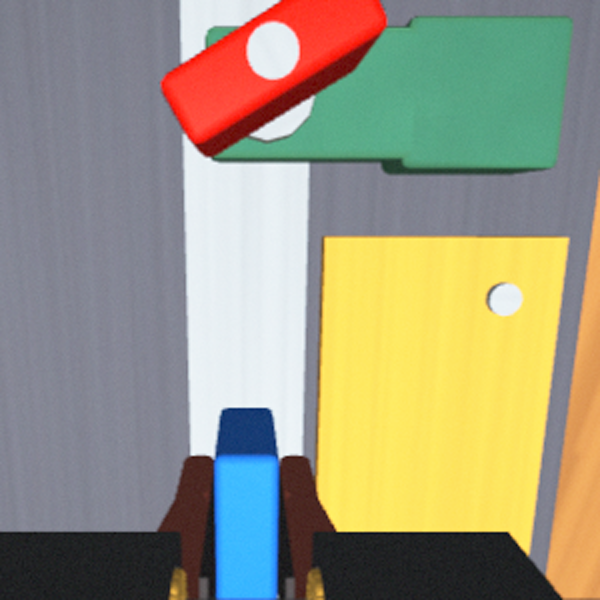

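The wrist view shows the blade under the clamp, parallel to the brass, with a gap of about 3.5 mm at crop columns 308-322. The resistance was friction from pressing down, so I'll ease the downward push and continue.

step_arm([
  [0, 0, -0.0004, 0, 0, 0, 1],
  [0, 0, -0.0003, 0, 0, 0, 1],
  [0, 0, 0, 0, 0, 0, 1],
])

```text
time_s: 9.8
tool_pos: [0.5848, 0.0243, 0.0238]
ee_rot: [1.963, 2.453, 0.001]
force: [-0.7, 0.5, -3.6]
width: 0.0138
gripper_force: 30.0
```

```bash
python3 -c "
from h import *
goto(599-15*.9755,28-15*.2198,23.5,102.68)"
```

```text
t 9.8 tcp [584.8  24.3  23.8] x-yaw 102.68 zax [ 3.e-04  3.e-04 -1.e+00] F [-0.7  0.5 -3.6] w 13.8 j6 -0.3
shift [ 0.5 -0.4  0.3] turn [ 0.0003 -0.0002 -0.    ]
```

step_arm([
  [0, 0.001, 0, 0, 0, 0, 1],
  [0, 0.0005, 0, 0, 0, 0, 1],
  [0, 0, 0, 0, 0, 0, 1],
])

```text
time_s: 10.1
tool_pos: [0.5852, 0.0245, 0.0236]
ee_rot: [-1.961, -2.452, 0.002]
force: [-3.0, -1.2, -2.1]
width: 0.0139
gripper_force: 30.0
```

step_arm([
  [0, 0.001, 0, 0, 0, 0, 1],
  [0, 0.001, 0, 0, 0, 0, 1],
  [0, 0, 0, 0, 0, 0, 1],
])

```text
time_s: 10.4
tool_pos: [0.5853, 0.0245, 0.0236]
ee_rot: [-1.959, -2.451, 0.006]
force: [-8.4, -3.4, 2.0]
width: 0.014
gripper_force: 30.0
```

step_arm([
  [0, -0.001, 0.0002, 0, 0, 0, 1],
  [0, 0, 0.0002, 0, 0, 0, 1],
  [0, 0, 0, 0, 0, 0, 1],
  [0, 0, 0, 0, 0, 0, 0.6],
  [0, 0, 0, 0, 0, 0, 0.6],
  [0, 0, 0, 0, 0, 0, 0.6],
  [0, 0, 0, 0, 0, 0, 0.6],
])

```text
time_s: 11.1
tool_pos: [0.5881, 0.0248, 0.0238]
ee_rot: [1.962, 2.452, 0.002]
force: [0.2, 0.0, -0.6]
width: 0.0351
gripper_force: 0.0
```

```bash
python3 -c "
from h import *
goto(585.3,24.5,150,102.68)"
```

```text
t 11.1 tcp [588.1  24.8  23.8] x-yaw 102.69 zax [ 1.6e-03  1.0e-04 -1.0e+00] F [ 0.2  0.  -0.6] w 35.1 j6 -0.3
shift [   0.3   -2.6 -126.2] turn [0.0016 0.0002 0.0002]
```

step_arm([
  [0, -0.0026, 0, 0, 0, 0, 0.6],
  [0, 0, -0.015, 0, 0, 0, 0.6],
  [0, 0, -0.025, 0, 0, 0, 0.6],
  [0, 0, -0.03, 0, 0, 0, 0.5],
  [0, 0, -0.03, 0, 0, 0, 0.4],
  [0, 0, -0.026, 0, 0, 0, 0.4],
  [0, 0, 0, 0, 0, 0, 0.4],
])

```text
time_s: 11.8
tool_pos: [0.5873, 0.024, 0.1532]
ee_rot: [1.958, 2.449, 0.007]
force: [1.3, -0.2, 0.8]
width: 0.0524
gripper_force: 0.0
```

```bash
python3 - <<'E'
from h import *
goto(563.0,117.1,150,222.4)
p=manip.camera_params('wrist');im=manip.get_image('wrist')
c=cv2.resize(im[0:300,200:500],(600,600),interpolation=2);cv2.imwrite('pics/w4.png',c[:,:,::-1])
E
```

```text
t 11.8 tcp [587.3  24.  153.2] x-yaw 102.7 zax [ 7.3e-03 -4.0e-04 -1.0e+00] F [ 1.3 -0.2  0.8] w 52.4 j6 -0.3
shift [96.2 -3.3  3. ] turn [ 0.0022  0.0085 -2.0892]
```

View pics/w4.png

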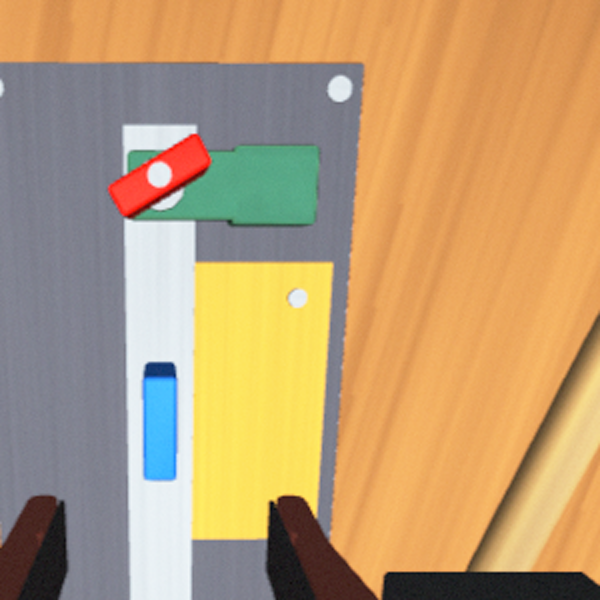

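The blade is flush along the brass (crop column ~193), its end lies under the green arm, and it has been released. Next, move to the thumbscrew and turn the tool to match the wing.

step_arm([
  [0.016, -0.001, 0, 0, 0, 0, 0.4],
  [0.02, 0, 0, 0, 0, 0, 0.4],
  [0.02, 0, 0, 0, 0, 0, 0.4],
  [0.02, 0, 0, 0, 0, 0, 0.4],
  [0.02, 0, 0, 0, 0, 0, 0.4],
  [0, 0, 0, 0, 0, -0.13, 0.4],
  [0, 0, 0, 0, 0, -0.13, 0.4],
  [0, 0, 0, 0, 0, -0.13, 0.4],
  [0, 0, 0, 0, 0, -0.13, 0.4],
  [0, 0, 0, 0, 0, -0.13, 0.4],
  [0, 0, 0, 0, 0, -0.13, 0.4],
  [0, 0, 0, 0, 0, -0.13, 0.4],
])

```text
time_s: 13.05
tool_pos: [0.5605, 0.1185, 0.1474]
ee_rot: [-0.675, -3.064, 0.001]
force: [-0.0, 0.3, 0.2]
width: 0.0526
gripper_force: 0.0
```

step_arm([
  [0, 0, 0, 0, 0, -0.13, 0.4],
  [0, 0, 0, 0, 0, -0.13, 0.4],
  [0, 0, 0, 0, 0, -0.13, 0.4],
  [0, 0, 0, 0, 0, -0.13, 0.4],
  [0, 0, 0, 0, 0, -0.13, 0.4],
  [0, 0, 0, 0, 0, -0.13, 0.4],
  [0, 0, 0, 0, 0, -0.13, 0.4],
  [0, 0, 0, 0, 0, -0.13, 0.4],
  [0, 0, 0, 0, 0, -0.13, 0.4],
  [0, 0, 0, 0, 0, 0, 0.4],
])

```text
time_s: 14.05
tool_pos: [0.5607, 0.1184, 0.1476]
ee_rot: [1.123, -2.93, -0.002]
force: [0.6, -0.0, -0.3]
width: 0.0532
gripper_force: 0.0
```

```bash
python3 - <<'E'
from h import *
goto(563.0,117.1,41,222.4)
p=manip.camera_params('wrist');im=manip.get_image('wrist')
m=mask(im,(0,150,60),(10,255,255));print('red',rect(p,big(m),.072),big(m).min(0),big(m).max(0))
E
```

```text
t 14.05 tcp [560.7 118.4 147.6] x-yaw -138.05 zax [-3.7e-03  1.0e-04 -1.0e+00] F [ 0.6 -0.  -0.3] w 53.2 j6 -2.22
shift [ -1.1  -2.8 106.6] turn [ 0.0026 -0.0027 -0.0078]
red (array([561.1, 115.8], dtype=float32), 41.0, 11.600000381469727, 42.869998931884766) [271 197] [287 250]
```

step_arm([
  [-0.001, -0.0025, 0.02, 0, 0, -0.005, 0.4],
  [0, 0, 0.025, 0, 0, 0, 0.4],
  [0, 0, 0.025, 0, 0, 0, 0.4],
  [0, 0, 0.02, 0, 0, 0, 0.4],
  [0, 0, 0.01, 0, 0, 0, 0.4],
  [0, 0, 0.005, 0, 0, 0, 0.4],
  [0, 0, 0, 0, 0, 0, 0.4],
], newtons=25)

```text
time_s: 14.8
tool_pos: [0.5646, 0.1165, 0.0441]
ee_rot: [1.128, -2.931, -0.001]
force: [-0.3, 1.2, -0.3]
width: 0.0526
gripper_force: 0.0
```

```bash
python3 -c "
from h import *
goto(562.8,117.1,41,222.5)"
```

```text
t 14.8 tcp [564.6 116.5  44.1] x-yaw -137.91 zax [-1.e-03  1.e-04 -1.e+00] F [-0.3  1.2 -0.3] w 52.6 j6 -2.22
shift [1.  1.6 3.1] turn [ 0.0007 -0.0007 -0.0071]
```

step_arm([
  [0, 0.001, 0.003, 0, 0, -0.005, 0.4],
  [0, 0, 0, 0, 0, 0, 1],
  [0, 0, 0, 0, 0, 0, 1],
  [0, 0, 0, 0, 0, 0, 1],
  [0, 0, 0, 0, 0, 0, 1],
  [0, 0, 0, 0, 0, 0, 1],
  [0, 0, 0, 0, 0, 0, 1],
  [0, 0, 0, 0, 0, 0, 1],
  [0, 0, 0, 0, 0, 0, 1],
])

```text
time_s: 15.7
tool_pos: [0.5639, 0.1176, 0.0416]
ee_rot: [1.137, -2.928, -0.001]
force: [-3.3, 3.3, 4.0]
width: 0.0118
gripper_force: 25.0
```

```bash
python3 -c "
from h import *
s,R=tcp();print(s['ft_torque'],s['gripper_force'])"
```

```text
t 15.7 tcp [563.9 117.6  41.6] x-yaw -137.57 zax [-6.e-04  7.e-04 -1.e+00] F [-3.3  3.3  4. ] w 11.8 j6 -2.23
[0.77106498 0.33412238 0.01180866] 24.997204542160034
```

step_arm([
  [0, 0.001, 0, 0, 0, 0.05, 1],
  [0, 0, 0, 0, 0, 0.1, 1],
  [0, 0, 0, 0, 0, 0.1, 1],
  [0, 0, 0, 0, 0, 0.1, 1],
  [0, 0, 0, 0, 0, 0.1, 1],
  [0, 0, 0, 0, 0, 0.1, 1],
  [0, 0, 0, 0, 0, 0.1, 1],
  [0, 0, 0, 0, 0, 0.1, 1],
  [0, 0, 0, 0, 0, 0.05, 1],
  [0, 0, 0, 0, 0, 0, 1],
])

```text
time_s: 16.7
tool_pos: [0.5638, 0.118, 0.0416]
ee_rot: [0.094, 3.14, 0.0]
force: [-1.6, 2.6, 3.1]
width: 0.012
gripper_force: 25.0
```

```bash
python3 -c "
from h import *
s,R=tcp();print(s['ft_torque'],s['gripper_force'],R.T@s['force'])"
```

```text
t 16.7 tcp [563.8 118.   41.6] x-yaw 176.58 zax [ 4.e-04  2.e-04 -1.e+00] F [-1.6  2.6  3.1] w 12.0 j6 -1.42
[ 0.47533991  0.08457145 -0.04716251] 25.00134587287903 [ 1.7734073   2.52686403 -3.14655603]
```

step_arm([
  [0, 0, 0, 0, 0, 0.1, 1],
  [0, 0, 0, 0, 0, 0.1, 1],
  [0, 0, 0, 0, 0, 0.1, 1],
  [0, 0, 0, 0, 0, 0.1, 1],
  [0, 0, 0, 0, 0, 0.1, 1],
  [0, 0, 0, 0, 0, 0.1, 1],
  [0, 0, 0, 0, 0, 0.1, 1],
  [0, 0, 0, 0, 0, 0.1, 1],
  [0, 0, 0, 0, 0, 0.1, 1],
  [0, 0, 0, 0, 0, 0.1, 1],
  [0, 0, 0, 0, 0, 0.1, 1],
  [0, 0, 0, 0, 0, 0, 1],
])

```text
time_s: 17.9
tool_pos: [0.564, 0.1183, 0.0416]
ee_rot: [1.72, 2.628, 0.002]
force: [0.9, 4.6, 2.4]
width: 0.0118
gripper_force: 25.0
```

```bash
python3 -c "
from h import *
s,R=tcp();print(s['ft_torque'],s['gripper_force'],R.T@s['force'])"
```

```text
t 17.9 tcp [564.  118.3  41.6] x-yaw 113.59 zax [ 8.e-04  8.e-04 -1.e+00] F [0.9 4.6 2.4] w 11.8 j6 -0.33
[ 0.76052096  0.02990075 -0.06870806] 25.00175178050995 [ 3.88208813  2.6887153  -2.38076725]
```

step_arm([
  [0, 0, 0, 0, 0, 0.05, 1],
  [0, 0, 0, 0, 0, 0.05, 1],
  [0, 0, 0, 0, 0, 0.03, 1],
  [0, 0, 0, 0, 0, 0, 1],
])

```text
time_s: 18.3
tool_pos: [0.5641, 0.1183, 0.0416]
ee_rot: [1.884, 2.514, 0.002]
force: [0.2, 5.4, 1.6]
width: 0.012
gripper_force: 25.0
```

```bash
python3 -c "
from h import *
s,R=tcp();print(s['ft_torque'],s['gripper_force'],R.T@s['force'])"
```

```text
t 18.3 tcp [564.1 118.3  41.6] x-yaw 106.29 zax [ 8.e-04  8.e-04 -1.e+00] F [0.2 5.4 1.6] w 12.0 j6 -0.2
[ 0.89493801 -0.02819855 -0.07728507] 25.001058876514435 [ 5.10100966  1.66920807 -1.55907125]
```

step_arm([
  [0.001, 0, 0, 0, 0, 0.03, 1],
  [0, 0, 0, 0, 0, 0.03, 1],
  [0, 0, 0, 0, 0, 0.02, 1],
  [0, 0, 0, 0, 0, 0.02, 1],
  [0, 0, 0, 0, 0, 0, 1],
])

```text
time_s: 18.8
tool_pos: [0.5641, 0.1185, 0.0416]
ee_rot: [2.008, 2.414, 0.001]
force: [2.5, -0.8, 2.3]
width: 0.0118
gripper_force: 25.6
```

```bash
python3 -c "
from h import *
s,R=tcp();print(s['ft_torque'],s['gripper_force'],R.T@s['force'])"
```

```text
t 18.8 tcp [564.1 118.5  41.6] x-yaw 100.5 zax [ 1.4e-03 -6.0e-04 -1.0e+00] F [ 2.5 -0.8  2.3] w 11.8 j6 -0.09
[-0.01804346 -0.36301955  0.58069782] 25.597934424877167 [-1.23583245  2.31256686 -2.27333579]
```

step_arm([
  [0, 0, 0, 0, 0, 0.03, 1],
  [0, 0, 0, 0, 0, 0.03, 1],
  [0, 0, 0, 0, 0, 0, 1],
])

```text
time_s: 19.1
tool_pos: [0.564, 0.1188, 0.0417]
ee_rot: [2.08, 2.353, 0.001]
force: [3.0, 1.2, 1.2]
width: 0.0133
gripper_force: 26.4
```

```bash
python3 -c "
from h import *
s,R=tcp();print(s['ft_torque'],s['gripper_force'],R.T@s['force'])"
```

```text
t 19.1 tcp [564.  118.8  41.7] x-yaw 97.04 zax [ 1.2e-03 -1.0e-04 -1.0e+00] F [3.  1.2 1.2] w 13.3 j6 -0.03
[ 0.1991675  -0.45863344  0.68399426] 26.421990527305752 [ 0.79659607  3.13661913 -1.16554448]
```

Torque jumped to 0.6 N m at about 102°, so the screw is seated, and the wing slipped slightly in the pads. Backing off.

step_arm([
  [0, 0, 0, 0, 0, -0.05, 1],
  [0, 0, 0, 0, 0, -0.05, 1],
  [0, 0, 0, 0, 0, -0.1, 1],
  [0, 0, 0, 0, 0, -0.1, 1],
  [0, 0, 0, 0, 0, -0.1, 1],
  [0, 0, 0, 0, 0, -0.1, 1],
  [0, 0, 0, 0, 0, -0.1, 1],
  [0, 0, 0, 0, 0, -0.1, 1],
  [0, 0, 0, 0, 0, -0.1, 1],
  [0, 0, 0, 0, 0, -0.1, 1],
  [0, 0, 0, 0, 0, -0.1, 1],
  [0, 0, 0, 0, 0, -0.1, 1],
])

```text
time_s: 20.3
tool_pos: [0.5636, 0.1182, 0.0416]
ee_rot: [0.538, 3.095, -0.001]
force: [1.5, -1.2, 2.7]
width: 0.0119
gripper_force: 25.0
```

step_arm([
  [0, 0, 0, 0, 0, -0.1, 1],
  [0, 0, 0, 0, 0, -0.1, 1],
  [0, 0, 0, 0, 0, -0.1, 1],
  [0, 0, 0, 0, 0, -0.1, 1],
  [0, 0, 0, 0, 0, -0.05, 1],
  [0, 0, 0, 0, 0, 0, 1],
])

```text
time_s: 20.9
tool_pos: [0.5636, 0.118, 0.0416]
ee_rot: [-0.16, 3.137, -0.001]
force: [1.0, -4.0, 2.5]
width: 0.0117
gripper_force: 24.9
```

```bash
python3 -c "
from h import *
goto(564,118,41.6,192.7)
s=manip.observe();print(s['ft_torque'],s['gripper_force'])
p=manip.camera_params('wrist');im=manip.get_image('wrist')
m=mask(im,(0,150,60),(10,255,255));print('red',rect(p,big(m),.072),big(m).min(0),big(m).max(0))
cv2.imwrite('pics/w5.png',im[:,:,::-1])"
```

```text
t 20.9 tcp [563.6 118.   41.6] x-yaw -174.16 zax [ 4.e-04 -9.e-04 -1.e+00] F [ 1.  -4.   2.5] w 11.7 j6 -1.58
shift [-0.4 -0.1  0. ] turn [-0.0009  0.0003 -0.1198]
[-0.5591181  -0.39642046  0.07082473] 24.932571351528168
red (array([555.3, 117.3], dtype=float32), 38.599998474121094, 11.800000190734863, 6.420000076293945) [269 237] [296 319]
```

View pics/w5.png

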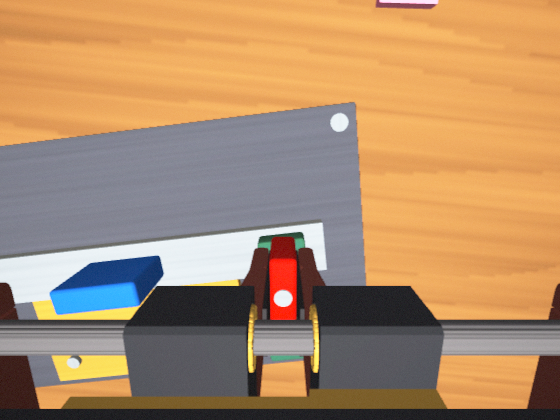

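The wing at (283,280) is square in the pads again at 83° from the seat, so 0.12 rad remains. The blade is undisturbed.

step_arm([
  [0, -0.001, 0, 0, 0, -0.06, 1],
  [0, 0, 0, 0, 0, -0.06, 1],
  [0, 0, 0, 0, 0, 0, 1],
  [0, 0, 0, 0, 0, 0, 1],
])

```text
time_s: 21.35
tool_pos: [0.5636, 0.1179, 0.0416]
ee_rot: [-0.343, 3.123, 0.0]
force: [1.8, -1.0, 3.9]
width: 0.0117
gripper_force: 24.9
```

```bash
python3 - <<'E'
from h import *
goto(564,118,41.6,192.7)
p=manip.camera_params('wrist');im=manip.get_image('wrist')
m=mask(im,(0,150,60),(10,255,255));print('red',rect(p,big(m),.072))
im=manip.get_image('top')
cv2.imwrite('pics/t2.png',cv2.resize(im[140:250,180:330],(750,550),interpolation=2)[:,:,::-1])
E
```

```text
t 21.35 tcp [563.6 117.9  41.6] x-yaw -167.47 zax [ 3.e-04  2.e-04 -1.e+00] F [ 1.8 -1.   3.9] w 11.7 j6 -1.7
shift [-0.4  0.  -0. ] turn [ 0.0001  0.0003 -0.003 ]
red (array([555.4, 116.5], dtype=float32), 38.599998474121094, 12.0, 12.010000228881836)
```

View pics/t2.png

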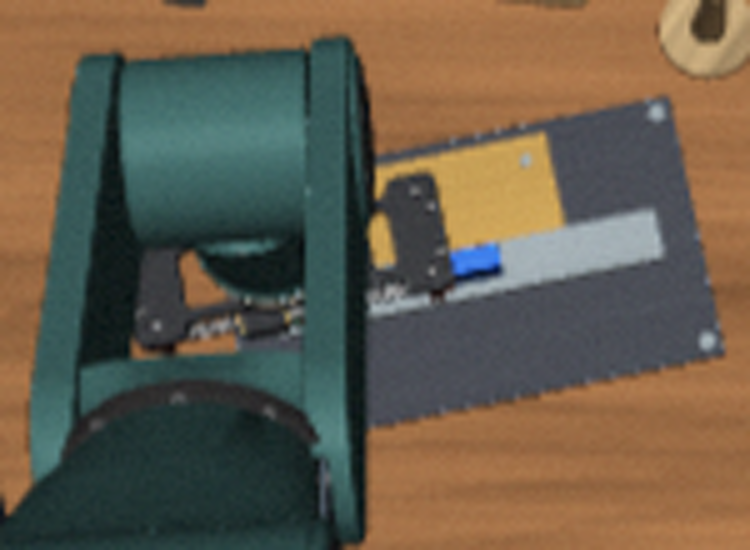

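The top view shows the blade still flush along the brass (edge at about (565,222)), and the wing is 90° back from its seat and gripped. Handing in.

```bash
python3 -c "
from cell import manip
print(manip.close_job())"
```

```text
the job is handed in; nothing more can be done
None
```

The straightedge is laid flush along the brass with its end under the clamp and released. The thumbscrew was turned until it seated, backed off about 90°, and is still gripped there; the job was handed in after about 21 s of the 66 s allowed.

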